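# Switch the specimen-tube sorter over and feed the waiting tubes

### The arm

A 6-joint arm with a two-finger parallel gripper is mounted at the origin on the work surface. World frame = base frame: x ahead of the robot, y to its left, z up, the work surface at z = 0. Lengths are in m, angles in degrees, forces in N, time in s.
With the tool pointing down it reaches from about 0.4 to 0.825 m from the base axis. Payload 7 kg.
Tool frame: the origin (TCP) lies on the centre line of the jaws, within the pads' length; the fingertips stand 11 mm ahead of it and the grasp point (between the pads) lies 8 mm behind it; z points along the fingers, y is the line along which they close (so a half turn about z gives the same grasp; the last joint's range is limited). The gripper opens to 88 mm and grips with 3 to 60 N. Pads are 19 mm wide; open, the fingers measure 130 mm over their backs; the gripper's body (78 mm by 193 mm) begins 47 mm behind the grasp point.
Start: joints at [85.778, 20.546, 0.682, 0, -70.136, -16.507], TCP at [0.239, 0.631, 0.238] pointing down, gripper open.
Joint ranges: [-176.03, 176.03], [-82.01, 121.73], [-58.28, 71.71], [-173.87, 95.51], [-174.79, -0.11], [-173.66, 173.66]. Speed limits (degrees/s): [136.94, 136.94, 172.46, 180, 180, 180].

### API

Orientations are given as [roll, pitch, yaw] about the fixed x, y, z axes, in that order (R = Rz(yaw) Ry(pitch) Rx(roll)).
In Python, from plant import r, capture, camera_model, job gives the robot as it stands.
- The arm moves only by the tool drive_tool, never from a script. Its argument "increments" is a list that holds one entry, the list of rows, each a list of 5 numbers: the gripper's target within -1 to 1 (fully open at 1, half-way at 0, shut at -1), then the shift along the tool's x, y, z scaled (see below), then the turn about the tool's z scaled (see below). In form: [[[gripper, tx, ty, tz, roll], ...]]. A call has 1 to 5 rows; each row is the pose to reach, as a shift and turn from the pose commanded when the call began, along the tool's axes at that moment, turning the shorter way round; what a row does not reach only later rows make up. The controller multiplies each number of a shift by 120 mm and each number of a turn by 360 degrees. A row lasts 1/8 s, in which the tool goes at most 62.5 mm and 10.7 degrees, less where a joint would pass 70% of its speed; a pose out of reach is approached as far as the arm can. A call with a number of a shift or a turn outside -1 to 1 is refused whole. A call with a gripper value outside its range is refused whole. The fingers move at their own pace and stop on an object; "squeeze" is the grip in N (left out, the last holds). Time passes only in rows, so rows that repeat a pose let the fingers close. It gives the time, the measured TCP pose, the force, the opening and the grip force at its end, in the units of the state.
- r.get_state(): the state, without advancing time (a new reading comes with each control period).
- capture(name): name is "scene" or "top" or "wrist"; returns the picture (420x560x3 uint8, red, green, blue); there is no depth.
- camera_model(name): a dict with "camera_matrix" (3x3 intrinsics, pixels), "rvec" (rotation vector, rad) and "tvec" (3), from world to camera coordinates, as OpenCV has them. Camera axes: x right, y down, z forward; pixel columns grow to the right and rows downward; lengths in m; the calibration is good to about 2 mm. A picture is of the moment at which its call begins: read the wrist's pose just before it. camera_model takes no time and is no camera call; for the wrist camera it gives the pose at the moment of the call.
- job.close_job(): hands the job in; it is judged then, once.
The state is a dict: "time_s": time; "joints": joint angles; "qd": joint speeds; "joint_torque": joint torques, N m; "tcp_pos": TCP position; "eef_rot": TCP orientation; "contact_force": force on the tool from outside, world axes, zero at the start; "moment": the same for the moment, N m; "gripper_width": finger opening in m; "gripper_force": force on a finger pad.
Only numpy, scipy, OpenCV 4.12 (cv2) and the standard library are available. Lean on these libraries where they do the work, as an engineer would, in place of code of your own. Each camera call takes 0.05 s, during which the arm holds its last target. There are 200 camera calls.

### The job

On the tube sorter, first rock the seesaw gate over to its other side by pressing down the raised red pad. Then, with the fingers behind the two specimen tubes on the shelf, push them over the lip so that they drop onto the gate and roll by themselves into the tray on that newly chosen side. Only press and push: do not lift or carry the tubes, do not touch them once they are off the shelf, and leave everything else on the bench where it stands.

Things in the scene. Friction and masses are not known exactly. Their poses are not given: they have to be found in the camera images.
- sorter: Fixed tube sorter. Origin: centre of its underside, on the bench. Own x away from the robot (turned up to 0.3 rad), y left, z up; places in these notes are mm in this frame. Gate pivot: a bar along x at y 0, z 85. Clear cheeks, inner faces x -48 and 48, y -140 to 150, top z 162, flank shelf and gate. A chute each side of the gate leads to a tray: blue on the left, green on the right.
- gate (a joint): Seesaw gate angle, rad, -0.35 to 0.35. Positive: left side raised, tubes run to the right (green) tray. Negative: right side raised, tubes run to the left (blue) tray. Top-heavy (steel weight on a mast behind): rests only at either end and, pushed past level, falls over by itself. Starts at either end. A raised pad yields to about 1 to 2 N.
- pad_left (a point): Centre of the top of the left red press pad (disc 34 across) on the gate's bar in front of the cheeks, at x -127, 85 from the pivot. Top about 127 above the bench when raised, 99 with the gate level, 69 when down.
- pad_right (a point): The same for the right red press pad.
- tube_a: White capped specimen tube, red cap: cylinder 25 across, 90 long, 28 to 56 g, slick plastic, lying along the sorter's x on the shelf, free to roll in y. Origin: its centre. The tubes lie one behind the other, either one nearest the lip; centres start about y 39 and y 71, z 149.
- tube_b: The same with a blue cap.
- shelf_lip (a point): Middle of the top of the lip, a 1.5 mm ridge (y 21) at the inner end of the metal shelf: floor z 136, y 17 to 152, a second 1.5 mm ridge at y 149, 96 wide in x, cheeks 26 higher than the floor, open above. A tube whose centre is pushed past the lip towards -y falls onto the gate's middle, through a 35 mm gap before a clear stop wall (y -18 to -22, z 125 to 190).
- tray_left (a point): Centre of the inner floor of the left (blue) tray, inner size 111 x 103, walls 50 high, floor 5 above the bench.
- tray_right (a point): The same for the right (green) tray.
- amber_bottle: Bystander: amber glass bottle, 60 across, 140 high mm. Origin: centre of its underside.
- jar: Bystander: clear jar with orange lid, 62 across, 65 high mm. Origin: centre of its underside.
- wash_bottle: Bystander: white bottle with red cap, 66 across, 170 high mm. Origin: centre of its underside.
- beaker: Bystander: glass beaker, 64 across, 75 high mm. Origin: centre of its underside.
- timer: Bystander: white bench timer, 60 x 75 x 22 mm. Origin: centre of its underside.
- marker: Bystander: white marker pen with blue cap, about 125 long, 14 thick mm. Origin: centre of its underside.
- rack: Bystander: white rack of small capped tubes, 200 x 75 x 84 mm. Origin: centre of its underside.
Not all that is in view belongs to the job. Leave any black or brown look-alike of the tube_a alone.

How it is judged (in metres and radians):
On the way, in this order (a step that is already met when the one before it is completed fails the run):
1. the gate is rocked over to its other end while both tubes still wait on the shelf (distance of pad_left from where it was at the start of the episode above 0.045 m and (value of joint gate above 0.28 rad or value of joint gate below -0.28 rad) and z of each of tube_a, tube_b in the frame of sorter above 0.143 m and y of each of tube_a, tube_b in the frame of sorter above 0.02 m), for 0.2 s.
2. both tubes have rolled into the tray on the gate's new low side (((value of joint gate above 0.28 rad and y of tube_a in the frame of sorter between -0.245 and -0.14 m and z of each of tube_a, tube_b in the frame of sorter below 0.05 m and x of tube_a in the frame of sorter between -0.055 and 0.055 m and y of tube_b in the frame of sorter between -0.245 and -0.14 m and x of tube_b in the frame of sorter between -0.055 and 0.055 m) or (value of joint gate below -0.28 rad and y of tube_a in the frame of sorter between 0.14 and 0.245 m and z of each of tube_a, tube_b in the frame of sorter below 0.05 m and x of tube_a in the frame of sorter between -0.055 and 0.055 m and y of tube_b in the frame of sorter between 0.14 and 0.245 m and x of tube_b in the frame of sorter between -0.055 and 0.055 m))), for 0.2 s.
At the end, for the whole second after the job is handed in: The gate rests at the end opposite to where it started (beyond 0.28 rad), and both tubes lie at rest inside the tray on its low side (centres within the tray walls and less than 50 mm above the bench) (distance of pad_left from where it was at the start of the episode above 0.045 m and ((value of joint gate above 0.28 rad and y of tube_a in the frame of sorter between -0.245 and -0.14 m and z of each of tube_a, tube_b in the frame of sorter below 0.05 m and x of tube_a in the frame of sorter between -0.055 and 0.055 m and y of tube_b in the frame of sorter between -0.245 and -0.14 m and x of tube_b in the frame of sorter between -0.055 and 0.055 m) or (value of joint gate below -0.28 rad and y of tube_a in the frame of sorter between 0.14 and 0.245 m and z of each of tube_a, tube_b in the frame of sorter below 0.05 m and x of tube_a in the frame of sorter between -0.055 and 0.055 m and y of tube_b in the frame of sorter between 0.14 and 0.245 m and x of tube_b in the frame of sorter between -0.055 and 0.055 m)) and linear speed of each of tube_a, tube_b below 0.03 m/s); the robot touches nothing.
It fails at once if a tube is lifted (its centre more than 40 mm above the shelf floor) (height (world z) of any of tube_a, tube_b above 0.176 m).
It fails at once if a tube that has left the shelf is touched by the robot ((z of tube_a in the frame of sorter below 0.115 m and contact force between any of the fingers, the arm and tube_a above 0.3 N) or (z of tube_b in the frame of sorter below 0.115 m and contact force between any of the fingers, the arm and tube_b above 0.3 N)).
It fails at once if a bystander is shifted by more than 25 mm (distance of any of amber_bottle, jar, wash_bottle, beaker, timer, marker, rack from where it was at the start of the episode above 0.025 m).
It also fails if it takes over 45 s, if anything falls off the work surface, if the arm or the gripper's body presses on something with over 40 N, if the wrist force passes 120 N, or if a joint passes its speed limit or range.

## Working session

There is one attempt and no reset: what is moved stays moved. The work goes in short steps, Python scripts to look and compute and a tool call to move; the robot and the scene stay as the last step left them, time stands still between calls to the robot, and variables do not carry over. Pictures are saved under pics/ and viewed, at most 10 in all, crops included, and the job is handed in when it is done.

Besides the shell and the picture viewer there is one more tool, called after "Request:" as name(argument=value, ...), one argument or row to a line, values as JSON. drive_tool: Moves the arm, as the interface text tells. Its arguments: {"type":"object","properties":{"increments":{"type":"array"},"squeeze":{"type":"number"}},"required":["increments"]}

```bash
mkdir -p pics; ls; python3 - <<'E'
from plant import r,capture,camera_model
import cv2,numpy as np
s=r.get_state();print(s['time_s'],s['tcp_pos'],s['eef_rot'],s['gripper_width'])
for n in('scene','top'):
    im=capture(n);np.save(f'pics/{n}0.npy',im);cv2.imwrite(f'pics/{n}0.png',im[:,:,::-1])
    m=camera_model(n);print(n,m)
E
```

```text
pics
0.0 [0.23877017 0.63084981 0.23662865] [ 1.79905196e+02 -7.63379606e-03 -2.07357297e+01] 0.08739418935258128
scene {'camera_matrix': array([[419.5579896 ,   0.        , 278.28260141],
       [  0.        , 419.5579896 , 200.80861358],
       [  0.        ,   0.        ,   1.        ]]), 'rvec': array([ 1.5125372 ,  2.02237911, -0.86209661]), 'tvec': array([ 0.16610375, -0.30912552,  1.42417711])}
top {'camera_matrix': array([[394.64994317,   0.        , 268.51859623],
       [  0.        , 394.64994317, 210.33308068],
       [  0.        ,   0.        ,   1.        ]]), 'rvec': array([ 2.0750411 , -2.15533968,  0.22851256]), 'tvec': array([0.01690923, 0.60358697, 1.00990667])}
```

View pics/scene0.png

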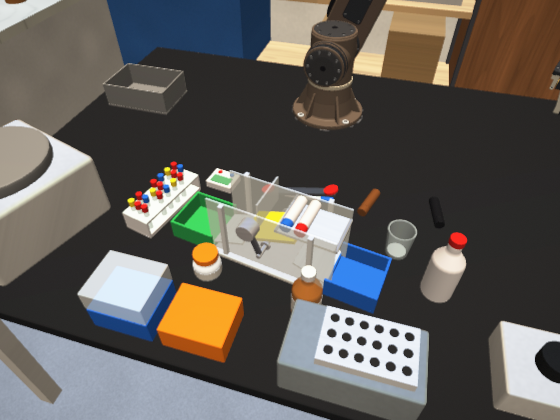

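View pics/top0.png

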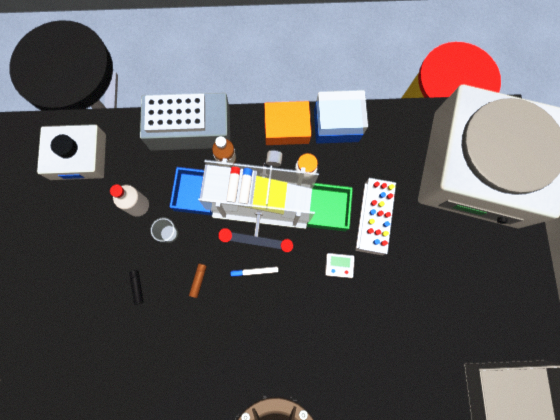

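The top view shows the sorter around (262,195) with pads at (225,235) left and (288,245) right. The tubes are at (235,183) with the red cap and (247,185) with the blue cap, and the trays are blue (190,190) and green (330,207). Look-alikes to leave alone are the brown tube (198,280), black tube (136,287), marker (255,271) and wash bottle's red cap (117,191). Next I measure.

```bash
cat > h.py <<'E'
import cv2,numpy as np
from plant import r,capture,camera_model
def P(n):
    m=camera_model(n);R=cv2.Rodrigues(m['rvec'])[0];return m['camera_matrix'],R,np.array(m['tvec']).reshape(3)
def proj(n,X):
    K,R,t=P(n);c=(R@np.atleast_2d(X).T).T+t;u=(K@c.T).T;return u[:,:2]/u[:,2:]
def ray(n,uv):
    K,R,t=P(n);return -R.T@t,R.T@np.linalg.inv(K)@np.array([uv[0],uv[1],1.])
def plane(n,uv,z):
    o,d=ray(n,uv);return o+d*(z-o[2])/d[2]
def tri(u1,u2,n1='top',n2='scene'):
    A=[];b=[]
    M=np.zeros((3,3));v=np.zeros(3)
    for n,u in((n1,u1),(n2,u2)):
        o,d=ray(n,u);d/=np.linalg.norm(d);Q=np.eye(3)-np.outer(d,d);M+=Q;v+=Q@o
    X=np.linalg.solve(M,v);return X,[np.round(proj(n,X)[0]-u,1) for n,u in((n1,u1),(n2,u2))]
def blobs(im,lo,hi,amin=15):
    h=cv2.cvtColor(im,cv2.COLOR_RGB2HSV);m=cv2.inRange(h,lo,hi)
    n,_,st,c=cv2.connectedComponentsWithStats(m);return [(np.round(c[i],1),st[i].tolist()) for i in range(1,n) if st[i][4]>=amin]
E
python3 - <<'E'
from h import *
for n in('top','scene'):
    im=np.load(f'pics/{n}0.npy');print(n,'cam',ray(n,(0,0))[0], 'tcp',proj(n,r.get_state()['tcp_pos']))
    for nm,lo,hi in(('red',(0,200,120),(4,255,255)),('blue',(100,180,80),(125,255,255)),('green',(50,150,60),(75,255,255)),('yel',(22,150,120),(33,255,255))):
        print(nm,[(c.tolist(),s) for c,s in blobs(im,lo,hi)])
a=np.load('pics/top0.npy')[140:270,160:370];b=np.load('pics/scene0.npy')[160:300,160:400]
cv2.imwrite('pics/crop1.png',np.vstack([cv2.resize(a,(480,297),interpolation=cv2.INTER_CUBIC),cv2.resize(b,(480,280),interpolation=cv2.INTER_CUBIC)])[:,:,::-1])
E
```

```text
top cam [0.38306759 0.00651298 1.11253379] tcp [[-30.71431551 376.12066589]]
red [([457.4, 69.6], [420, 43, 80, 55, 3164]), ([235.0, 169.5], [232, 167, 7, 6, 34]), ([116.0, 190.3], [110, 185, 13, 12, 122]), ([224.5, 234.9], [218, 229, 13, 13, 138]), ([286.6, 245.1], [281, 239, 12, 13, 125])]
blue [([315.7, 118.1], [315, 114, 2, 11, 15]), ([338.2, 138.0], [316, 131, 47, 12, 330]), ([186.8, 190.8], [170, 167, 41, 48, 1241]), ([247.3, 170.9], [244, 168, 8, 7, 41]), ([69.8, 175.8], [60, 175, 22, 3, 51]), ([235.5, 272.6], [230, 270, 12, 6, 45])]
green [([335.5, 203.1], [308, 183, 44, 48, 777])]
yel [([308.6, 167.1], [304, 163, 11, 8, 41]), ([260.3, 190.4], [254, 176, 14, 29, 320]), ([276.9, 193.3], [268, 180, 19, 27, 400]), ([390.3, 186.8], [388, 185, 6, 5, 19]), ([380.9, 203.7], [379, 202, 5, 4, 16]), ([371.1, 221.3], [369, 220, 5, 4, 16]), ([384.7, 233.3], [383, 232, 5, 4, 17])]
scene cam [1.23718848 0.19239866 0.76405296] tcp [[583.81977592 114.92223848]]
red [([175.1, 171.1], [171, 162, 11, 18, 97]), ([155.9, 183.7], [150, 179, 12, 11, 75]), ([330.7, 189.4], [324, 184, 14, 11, 115]), ([138.5, 194.8], [136, 191, 6, 9, 40]), ([158.8, 194.6], [156, 191, 6, 8, 34]), ([140.8, 206.5], [135, 202, 13, 10, 73]), ([301.5, 226.9], [296, 224, 11, 7, 55]), ([457.8, 240.0], [450, 232, 17, 17, 220])]
blue [([179.9, 167.5], [177, 164, 6, 8, 37]), ([160.2, 176.3], [157, 173, 7, 8, 40]), ([166.0, 188.1], [164, 185, 5, 7, 29]), ([145.2, 198.3], [143, 195, 6, 8, 34]), ([326.0, 197.5], [321, 196, 13, 4, 26]), ([287.3, 222.0], [282, 219, 11, 8, 55]), ([358.2, 277.6], [323, 244, 69, 69, 2899]), ([136.2, 318.9], [87, 280, 89, 61, 1270])]
green [([194.1, 219.7], [170, 192, 62, 52, 1459])]
yel [([166.8, 170.4], [164, 167, 6, 9, 43]), ([173.0, 181.7], [170, 178, 6, 9, 39]), ([152.4, 191.4], [150, 187, 6, 9, 38]), ([130.8, 201.2], [127, 198, 8, 9, 46]), ([274.4, 215.5], [265, 211, 19, 11, 131])]
```

View pics/crop1.png

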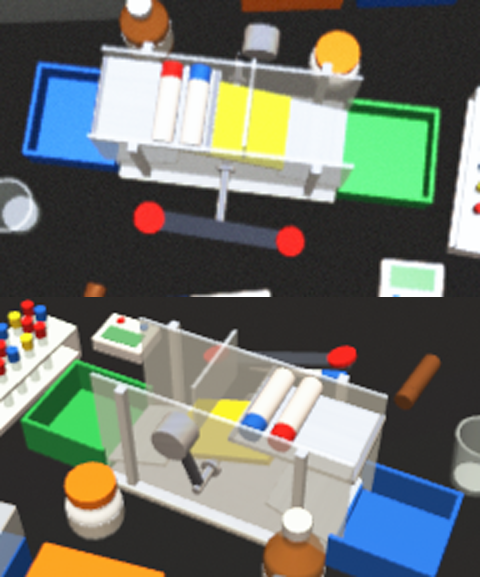

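The crop confirms the choice: white tubes with red and blue caps on the shelf (red-capped one further from the lip). The left pad looks raised, and triangulation will check that.

```bash
python3 - <<'E'
from h import *
L,e=tri((224.5,234.9),(330.7,189.4));print('L',L,e)
Rr,e=tri((286.6,245.1),(267.5,187.5));print('R',Rr,e)
for zl,zr in((.127,.069),(.069,.127)):
    a=plane('top',(224.5,234.9),zl);b=plane('top',(286.6,245.1),zr);d=a-b;print(zl,a,b,np.hypot(*d[:2]),'pads yaw',np.degrees(np.arctan2(-d[0],d[1])))
a=plane('top',(224.5,234.9),.127);b=plane('top',(286.6,245.1),.069)
d=(a-b)[:2];yw=np.arctan2(-d[0],d[1]);
caps={}
for n,t,s in(('A',(235,169.5),(301.5,226.9)),('B',(247.3,170.9),(287.3,222))):
    X,e=tri(t,s);print(n,X,e);caps[n]=X; print(plane('top',t,.158))
# tube axis yaw from white mask
im=np.load('pics/top0.npy');h=cv2.cvtColor(im,cv2.COLOR_RGB2HSV)
# tray rims
for n,lo,hi in(('blue',(100,180,60),(125,255,255)),('green',(50,120,40),(75,255,255))):
    m=cv2.inRange(h,lo,hi);c=max(cv2.findContours(m,0,2)[0],key=cv2.contourArea);print(n,cv2.minAreaRect(c),[plane('top',p[0],.05)[:2].round(3).tolist() for p in cv2.approxPolyDP(c,4,True)],cv2.approxPolyDP(c,4,True)[:,0].tolist())
R2=np.array([[np.cos(yw),-np.sin(yw)],[np.sin(yw),np.cos(yw)]])
for yo in (1,):
    l=85*np.cos(.35)/1e3
    o=((a+b)/2)[:2]-R2@[-.127,0]; print('yaw',np.degrees(yw),'origin',o)
    for k,X in caps.items(): print(k,R2.T@(X[:2]-o))
    for nm,q in(('bl tray c',(.0,.1925)),):print(nm,proj('top',[*(o+R2@q),.005]))
E
```

```text
L [0.53149858 0.10757166 0.12616556] [array([ 0.2, -0. ]), array([0.2, 0. ])]
R [ 0.50653041 -0.05081662  0.06998888] [array([ 0.2, -0.1]), array([0.3, 0. ])]
0.127 [0.53129349 0.10793871 0.127     ] [ 0.50648835 -0.05026435  0.069     ] 0.1601358873604908 pads yaw -8.911028533044716
0.069 [0.54001678 0.11390775 0.069     ] [ 0.49962858 -0.04710864  0.127     ] 0.16600447704590846 pads yaw -14.081147431093383
A [0.69163884 0.076898   0.15915379] [array([-0.5,  0.1]), array([-0.7, -0. ])]
[0.69228604 0.07569121 0.158     ]
B [0.68673117 0.04635386 0.15900735] [array([-0.6,  0.2]), array([-0.9, -0.1])]
[0.6874424  0.04475081 0.158     ]
blue ((192.17666625976562, 190.36122131347656), (41.02566909790039, 43.88515090942383), 6.842772960662842) [[0.741, 0.246], [0.626, 0.265], [0.602, 0.155], [0.64, 0.193], [0.729, 0.176]] [[177, 167], [170, 207], [210, 214], [196, 201], [202, 170]]
green ((330.6131286621094, 206.68614196777344), (41.41751480102539, 44.856239318847656), 6.581944942474365) [[0.68, -0.139], [0.606, -0.12], [0.594, -0.134], [0.559, -0.112], [0.546, -0.221], [0.661, -0.241]] [[315, 183], [310, 209], [315, 213], [308, 226], [348, 229], [352, 188]]
yaw -8.911028533044716 origin [0.64435804 0.00916481]
A [0.03621821 0.07423947]
B [0.03610109 0.0433038 ]
bl tray c [[196.55968118 193.26487659]]
```

Left pad is at z 0.126 and right at 0.070, so the left pad is the one to press and the blue tray the target. I check the weight's height for clearance and work out the waypoints.

```bash
cat >> h.py <<'E'
yw=np.radians(-8.9);R2=np.array([[np.cos(yw),-np.sin(yw)],[np.sin(yw),np.cos(yw)]])
O=np.array([.6444,.0092])-R2@[0,-.0048]
S=lambda x,y:O+R2@[x,y]
inv=lambda X:R2.T@(np.array(X)[:2]-O)
def inc(goal,yaw):  # goal TCP world -> increments in tool axes
    from scipy.spatial.transform import Rotation as Q
    s=r.get_state();T=Q.from_euler('xyz',s['eef_rot'],degrees=True).as_matrix()
    d=T.T@(np.array(goal)-s['tcp_pos']);dy=(yaw-s['eef_rot'][2]+180)%360-180
    print('t',s['time_s'],'tcp',s['tcp_pos'].round(4),s['eef_rot'].round(1),'F',s['contact_force'].round(1),'shift/120',(d/.12).round(3),'turn/360 (down: -)',round(-dy/360,4))
E
python3 - <<'E'
from h import *
W,e=tri((274.6,157.5),(248.5,229));print('weight',W,e,inv(W))
for k,u,v in(('amber',(221,142),(308.5,273)),('jar',(307.5,163),(206,252))):
    X,e=tri(u,v);print(k,X,e,inv(X))
print('trays',inv(S(0,0)),inv([.6835,.2555]),inv([.6035,-.231]))
print('A,B',inv([.6916,.0769]),inv([.6867,.0464]))
g=S(-.127-.055,.079);print(g);inc([*g,.238],-98.9)
E
```

```text
weight [ 0.7213638  -0.0235829   0.15348289] [array([-0.8,  0.3]), array([-1.1, -0.1])] [ 0.08110901 -0.02528109]
amber [0.77674517 0.1132504  0.1341525 ] [array([-0.2,  0.1]), array([-0.4, -0. ])] [0.11465404 0.11847279]
jar [ 0.73380503 -0.11877309  0.06402863] [array([-0.3,  0.1]), array([-0.5, -0.1])] [ 0.10812734 -0.1174004 ]
trays [0. 0.] [0.00052406 0.24458369] [-0.00324612 -0.24843561]
A,B [0.03615781 0.06938721] [0.03603548 0.03849636]
[0.47755603 0.12014833]
t 0.1 tcp [0.2388 0.6309 0.2367] [179.9  -0.  -20.7] F [ 0.5  0.4 -0.6] shift/120 [ 3.368  3.276 -0.005] turn/360 (down: -) 0.2171
```

Request:
drive_tool(
  increments=[
    [[1, 0.25, 0.25, 0, 0], [1, 0.5, 0.5, 0, 0], [1, 0.75, 0.75, 0, 0], [1, 1, 1, 0, 0], [1, 1, 1, 0, 0]],
  ],
)

```text
time_s: 0.72
tcp_pos: [0.3094, 0.4741, 0.2378]
eef_rot: [180.0, 0.0, -20.9]
contact_force: [-0.4, 0.1, 0.7]
gripper_width: 0.0875
gripper_force: 0.0
```

Request:
drive_tool(
  increments=[
    [[1, 0.25, 0.25, 0, 0], [1, 0.5, 0.5, 0, 0], [1, 0.75, 0.75, 0, 0], [1, 1, 1, 0, 0], [1, 1, 1, 0, 0]],
  ],
)

```text
time_s: 1.35
tcp_pos: [0.3789, 0.3202, 0.2375]
eef_rot: [180.0, 0.0, -20.9]
contact_force: [-0.3, -0.0, -0.1]
gripper_width: 0.088
gripper_force: 0.0
```

Request:
drive_tool(
  increments=[
    [[1, 0.25, 0.25, 0, 0.025], [1, 0.5, 0.5, 0, 0.05], [1, 0.75, 0.7, 0, 0.075], [1, 1, 0.95, 0, 0.1], [1, 1, 0.95, 0, 0.12]],
  ],
)

```text
time_s: 1.98
tcp_pos: [0.4511, 0.1717, 0.2373]
eef_rot: [180.0, -0.0, -64.3]
contact_force: [-0.7, 0.6, 1.0]
gripper_width: 0.0878
gripper_force: 0.0
```

```bash
python3 - <<'E'
from h import *
g=S(-.182,.079);inc([*g,.238],-98.9)
E
```

```text
t 1.975 tcp [0.4511 0.1717 0.2373] [180.   -0.  -64.3] F [-0.7  0.6  1. ] shift/120 [ 0.483 -0.013 -0.006] turn/360 (down: -) 0.096
```

Request:
drive_tool(
  increments=[
    [[1, 0.2, 0, 0, 0.028], [1, 0.483, -0.013, 0, 0.056], [1, 0.483, -0.013, 0, 0.08], [1, 0.483, -0.013, 0, 0.096], [1, 0.483, -0.013, 0, 0.096]],
  ],
)

```text
time_s: 2.6
tcp_pos: [0.4774, 0.1222, 0.2373]
eef_rot: [180.0, -0.0, -98.4]
contact_force: [0.2, -0.4, 0.4]
gripper_width: 0.0876
gripper_force: 0.0
```

```bash
python3 - <<'E'
from h import *
g=S(-.182,.079);inc([*g,.150],-98.9)
im=capture('top');im2=capture('wrist')
a=im[140:320,160:370]
cv2.imwrite('pics/p2.png',np.hstack([cv2.resize(a,(400,343),interpolation=cv2.INTER_CUBIC),cv2.resize(im2,(400,343))])[:,:,::-1])
E
```

```text
t 2.6 tcp [0.4774 0.1222 0.2373] [180.   -0.  -98.4] F [ 0.2 -0.4  0.4] shift/120 [ 0.016 -0.004  0.727] turn/360 (down: -) 0.0013
```

View pics/p2.png

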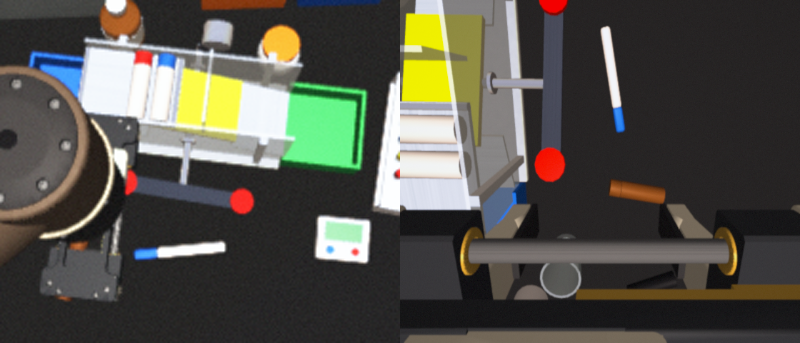

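The top crop shows the gripper beside the left pad (130,182). The wrist view shows that pad at (550,165), with the left-hand finger around (505,230). I check that finger's position by projection.

```bash
python3 - <<'E'
from h import *
s=r.get_state();t=s['tcp_pos'];a=np.radians(s['eef_rot'][2]);ty=np.array([np.sin(a),-np.cos(a),0])
f=lambda p:(proj('wrist',p)[0]*[400/560,343/420]+[400,0]).round()
for k in(-.065,-.055,-.044,.044,.065):
    print(k,f(t+k*ty+[0,0,-.011]))
print('pad',f([.5315,.1076,.1262]),f([*S(-.127,.075),.127]))
E
```

```text
-0.065 [509. 217.]
-0.055 [523. 217.]
-0.044 [538. 217.]
0.044 [658. 217.]
0.065 [687. 217.]
pad [549. 165.] [549. 165.]
```

Request:
drive_tool(
  increments=[
    [[1, 0.016, 0, 0.3, 0.0013], [1, 0.016, 0, 0.6, 0.0013], [1, 0.016, 0, 0.75, 0.0013], [1, 0.016, 0, 0.75, 0.0013]],
  ],
)

```text
time_s: 3.2
tcp_pos: [0.4762, 0.1193, 0.1464]
eef_rot: [179.9, -0.1, -98.9]
contact_force: [0.7, -0.6, -0.1]
gripper_width: 0.0878
gripper_force: 0.0
```

Request:
drive_tool(
  increments=[
    [[1, 0, 0, 0.1, 0], [1, 0, 0, 0.2, 0], [1, 0, 0, 0.3, 0], [1, 0, 0, 0.4, 0], [1, 0, 0, 0.45, 0]],
  ],
)

```text
time_s: 3.82
tcp_pos: [0.4765, 0.1192, 0.0925]
eef_rot: [179.9, -0.1, -99.0]
contact_force: [0.3, -0.5, -0.3]
gripper_width: 0.0875
gripper_force: 0.0
```

```bash
python3 - <<'E'
from h import *
inc([*S(-.182,.079),.240],-98.9)
for n in('top','scene'):
    im=capture(n)
    print(n,[(c.tolist(),s[4]) for c,s in blobs(im,(0,200,120),(4,255,255)) if 200<c[0]<345])
E
```

```text
t 3.825 tcp [0.4765 0.1192 0.0925] [ 1.799e+02 -1.000e-01 -9.900e+01] F [ 0.3 -0.5 -0.3] shift/120 [-0.008 -0.006 -1.229] turn/360 (down: -) -0.0002
top [([235.0, 169.5], 34), ([284.6, 242.0], 137)]
scene [([270.2, 170.6], 127), ([301.5, 226.9], 55)]
```

The right pad is now the high one at (270,171) in scene, so the gate is over and the tubes have not moved. Now I rise and go behind the tubes.

Request:
drive_tool(
  increments=[
    [[1, 0, 0, -0.4, 0], [1, 0, 0, -0.8, 0], [1, 0, 0, -1, 0], [1, 0, 0, -1, 0]],
  ],
)

```text
time_s: 4.42
tcp_pos: [0.478, 0.1201, 0.2161]
eef_rot: [-179.8, 0.2, -98.9]
contact_force: [0.3, -0.9, 0.2]
gripper_width: 0.0876
gripper_force: 0.0
```

Request:
drive_tool(
  increments=[
    [[-0.4, 0, 0, -0.25, 0], [-0.4, -0.1, -0.3, -0.25, 0], [-0.4, -0.2, -0.6, -0.25, 0], [-0.4, -0.3, -0.9, -0.25, 0], [-0.4, -0.3, -1, -0.25, 0]],
  ],
)

```text
time_s: 5.05
tcp_pos: [0.6021, 0.1364, 0.2415]
eef_rot: [179.9, -0.1, -99.0]
contact_force: [-0.7, -0.6, 0.1]
gripper_width: 0.0434
gripper_force: 0.0
```

```bash
python3 - <<'E'
from h import *
inc([*S(0,.112),.24],-98.9)
E
```

```text
t 5.05 tcp [0.6021 0.1364 0.2415] [ 1.799e+02 -1.000e-01 -9.900e+01] F [-0.7 -0.6  0.1] shift/120 [ 0.019 -0.512  0.012] turn/360 (down: -) -0.0002
```

Request:
drive_tool(
  increments=[
    [[-0.4, 0.015, -0.25, 0, 0], [-0.4, 0.015, -0.5, 0, 0], [-0.4, 0.015, -0.5, 0, 0], [-0.4, 0.015, -0.5, 0, 0]],
  ],
)

```text
time_s: 5.55
tcp_pos: [0.6592, 0.125, 0.2428]
eef_rot: [179.9, -0.0, -99.0]
contact_force: [0.1, 0.0, -1.0]
gripper_width: 0.0265
gripper_force: 0.0
```

```bash
python3 - <<'E'
from h import *
inc([*S(0,.112),.153],-98.9)
s=r.get_state();print(s['gripper_width'],inv(s['tcp_pos']))
im=capture('wrist');im2=capture('scene')
for y in(.112,.0694,.0385):
    for x in(-.045,.045): print(y,x,proj('wrist',[*S(x,y),.149])[0].round(),proj('scene',[*S(x,y),.149])[0].round())
cv2.imwrite('pics/p3.png',np.hstack([cv2.resize(im,(400,300)),cv2.resize(im2[130:310,170:410],(400,300))])[:,:,::-1])
E
```

```text
t 5.55 tcp [0.6592 0.125  0.2428] [179.9  -0.  -99. ] F [ 0.1  0.  -1. ] shift/120 [-0.001 -0.029  0.749] turn/360 (down: -) -0.0002
0.026505055887024898 [-0.00331068  0.11190333]
0.112 -0.045 [332. 216.] [335. 210.]
0.112 0.045 [214. 216.] [319. 240.]
0.0694 -0.045 [335. 160.] [316. 204.]
0.0694 0.045 [210. 160.] [299. 233.]
0.0385 -0.045 [337. 116.] [302. 200.]
0.0385 0.045 [208. 116.] [285. 228.]
```

View pics/p3.png

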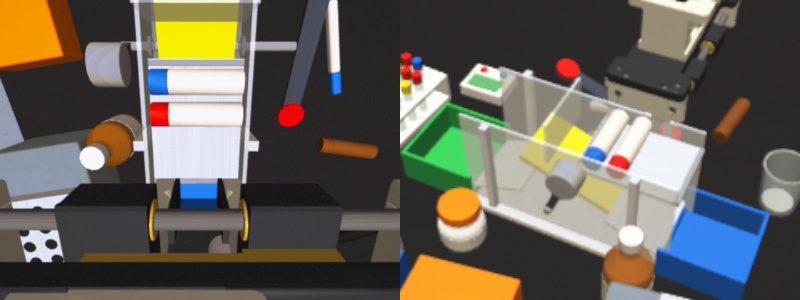

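Wrist view: the fingers are centred between the cheeks behind the red-capped tube (195,114) and blue-capped tube (195,82), with clear shelf under them. I descend and then push slowly.

Request:
drive_tool(
  increments=[
    [[-0.4, 0, -0.03, 0.25, 0], [-0.4, 0, -0.03, 0.5, 0], [-0.4, 0, -0.03, 0.65, 0], [-0.4, 0, -0.03, 0.74, 0], [-0.4, 0, -0.03, 0.74, 0]],
  ],
)

```text
time_s: 6.28
tcp_pos: [0.6634, 0.1248, 0.1546]
eef_rot: [180.0, -0.0, -98.9]
contact_force: [-0.6, -0.5, -0.0]
gripper_width: 0.026
gripper_force: 0.0
```

Request:
drive_tool(
  increments=[
    [[-0.4, 0.04, 0, 0, 0], [-0.4, 0.08, 0, 0, 0], [-0.4, 0.12, 0, 0, 0], [-0.4, 0.16, 0, 0, 0], [-0.4, 0.2, 0, 0, 0]],
  ],
)

```text
time_s: 6.9
tcp_pos: [0.6598, 0.1006, 0.1548]
eef_rot: [-180.0, 0.0, -99.0]
contact_force: [-0.1, 0.9, -0.4]
gripper_width: 0.0262
gripper_force: 0.0
```

```bash
cat > look.py <<'E'
from h import *
s=r.get_state();print(s['time_s'],inv(s['tcp_pos']),s['tcp_pos'][2],s['contact_force'].round(1))
im=capture('scene');w=capture('wrist')
print('red',[(c.tolist(),q[4]) for c,q in blobs(im,(0,200,120),(4,255,255)) if 240<c[0]<400],'blue',[(c.tolist(),q[4]) for c,q in blobs(im,(100,180,80),(125,255,255)) if 240<c[0]<400])
for n,lo,hi in(('red',(0,200,100),(5,255,255)),('blue',(100,180,80),(125,255,255))):
    for c,q in blobs(w,lo,hi,60): print('wrist',n,c,q[4],'sorter xy @z.149',inv(plane('wrist',c,.149)).round(3))
E
python3 look.py
```

```text
6.9 [0.00107626 0.08785183] 0.15484470516072124 [-0.1  0.9 -0.4]
red [([270.2, 170.6], 127)] blue [([358.2, 277.6], 2902)]
wrist red [453.4 211.9] 1491 sorter xy @z.149 [-0.084  0.056]
wrist red [203.5 225.3] 1796 sorter xy @z.149 [0.037 0.063]
wrist blue [526.5 148.9] 738 sorter xy @z.149 [-0.112  0.026]
wrist blue [200.2 173.5] 2073 sorter xy @z.149 [0.037 0.037]
```

Request:
drive_tool(
  increments=[
    [[-0.4, 0.03, 0, 0, 0], [-0.4, 0.06, 0, 0, 0], [-0.4, 0.09, 0, 0, 0], [-0.4, 0.115, 0, 0, 0], [-0.4, 0.115, 0, 0, 0]],
  ],
)

```text
time_s: 7.62
tcp_pos: [0.6577, 0.0871, 0.1548]
eef_rot: [-180.0, 0.0, -99.0]
contact_force: [-0.5, 0.2, -0.7]
gripper_width: 0.0267
gripper_force: 0.0
```

```bash
python3 look.py
```

```text
7.625 [0.00109152 0.0742339 ] 0.154808051638375 [-0.5  0.2 -0.7]
red [([270.2, 170.6], 127)] blue [([358.2, 277.6], 2899)]
wrist red [203.7 227.6] 1767 sorter xy @z.149 [0.037 0.051]
wrist red [450.9 228.6] 1417 sorter xy @z.149 [-0.084  0.052]
wrist blue [523.3 164. ] 722 sorter xy @z.149 [-0.112  0.02 ]
wrist blue [200.2 175.6] 2063 sorter xy @z.149 [0.037 0.025]
```

Request:
drive_tool(
  increments=[
    [[-0.4, 0.02, 0, 0, 0], [-0.4, 0.04, 0, 0, 0], [-0.4, 0.06, 0, 0, 0], [-0.4, 0.06, 0, 0, 0], [-0.4, 0.06, 0, 0, 0]],
  ],
)

```text
time_s: 8.35
tcp_pos: [0.6566, 0.0802, 0.1548]
eef_rot: [180.0, -0.0, -99.0]
contact_force: [-0.1, 0.6, -0.0]
gripper_width: 0.0265
gripper_force: 0.0
```

```bash
python3 look.py
```

```text
8.35 [0.00104508 0.0672101 ] 0.15475251795404119 [-0.1  0.6 -0. ]
red [([270.2, 170.6], 127)] blue [([326.8, 197.5], 25), ([358.2, 277.6], 2900)]
wrist red [203.6 224.3] 1863 sorter xy @z.149 [0.037 0.042]
wrist red [449.5 237.5] 1367 sorter xy @z.149 [-0.084  0.049]
wrist blue [216.1 135.4] 1331 sorter xy @z.149 [ 0.028 -0.   ]
wrist blue [521.4 172.1] 711 sorter xy @z.149 [-0.112  0.017]
```

Request:
drive_tool(
  increments=[
    [[-0.4, 0, 0, 0, 0], [-0.4, 0, 0, 0, 0], [-0.4, 0, 0, 0, 0], [-0.4, 0, 0, 0, 0], [-0.4, 0, 0, 0, 0]],
  ],
)

```text
time_s: 9.07
tcp_pos: [0.6566, 0.0802, 0.1548]
eef_rot: [-180.0, 0.0, -99.0]
contact_force: [-0.4, -0.3, -0.8]
gripper_width: 0.0265
gripper_force: 0.0
```

```bash
python3 look.py; python3 - <<'E'
from h import *
im=capture('wrist');im2=capture('scene')
cv2.imwrite('pics/p4.png',np.hstack([cv2.resize(im,(400,300)),cv2.resize(im2[130:310,170:410],(400,300))])[:,:,::-1])
E
```

```text
9.075 [0.00106871 0.06725902] 0.15476497778781692 [-0.4 -0.3 -0.8]
red [([270.2, 170.6], 127)] blue [([326.8, 197.5], 25), ([355.7, 277.4], 2545)]
wrist red [203.6 224.3] 1864 sorter xy @z.149 [0.037 0.042]
wrist red [449.5 237.4] 1373 sorter xy @z.149 [-0.084  0.049]
wrist blue [521.5 172.2] 700 sorter xy @z.149 [-0.112  0.017]
```

View pics/p4.png

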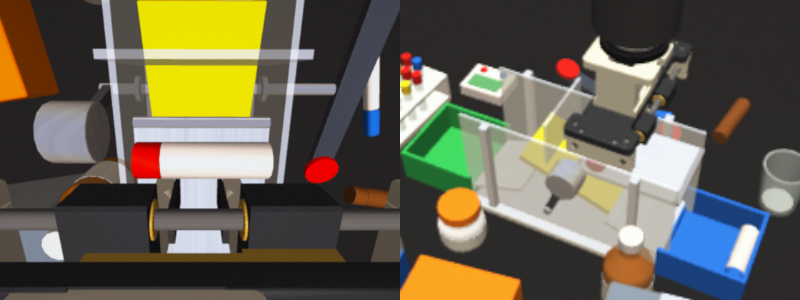

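The blue-capped tube lies in the blue tray (740,250 in the picture), and the red-capped one is still on the shelf. Now I push that one.

Request:
drive_tool(
  increments=[
    [[-0.4, 0.03, 0, 0, 0], [-0.4, 0.06, 0, 0, 0], [-0.4, 0.09, 0, 0, 0], [-0.4, 0.12, 0, 0, 0], [-0.4, 0.14, 0, 0, 0]],
  ],
)

```text
time_s: 9.9
tcp_pos: [0.6539, 0.0633, 0.1548]
eef_rot: [180.0, -0.0, -99.0]
contact_force: [0.5, -0.4, 0.6]
gripper_width: 0.0262
gripper_force: 0.0
```

Request:
drive_tool(
  increments=[
    [[-0.4, 0.02, 0, 0, 0], [-0.4, 0.04, 0, 0, 0], [-0.4, 0.06, 0, 0, 0], [-0.4, 0.08, 0, 0, 0], [-0.4, 0.08, 0, 0, 0]],
  ],
)

```text
time_s: 10.52
tcp_pos: [0.6524, 0.054, 0.1548]
eef_rot: [180.0, -0.0, -99.0]
contact_force: [-0.1, 0.2, -0.1]
gripper_width: 0.0258
gripper_force: 0.0
```

```bash
python3 look.py
```

```text
10.525 [0.0010061  0.04065529] 0.15476312243061602 [-0.1  0.2 -0.1]
red [([268.2, 171.5], 72)] blue [([325.8, 197.3], 31), ([355.7, 277.4], 2546)]
wrist red [538.9  29.1] 2376 sorter xy @z.149 [-0.107 -0.069]
wrist red [216. 178.] 668 sorter xy @z.149 [ 0.029 -0.007]
wrist red [455.7 261.6] 344 sorter xy @z.149 [-0.089  0.036]
wrist blue [514.5 201.3] 673 sorter xy @z.149 [-0.112  0.004]
```

The tube has dropped. I wait, then rise clear.

Request:
drive_tool(
  increments=[
    [[-0.4, 0, 0, 0, 0], [-0.4, 0, 0, 0, 0], [-0.4, 0, 0, 0, 0], [-0.4, 0, 0, 0, 0], [-0.4, 0, 0, 0, 0]],
  ],
)

```text
time_s: 11.25
tcp_pos: [0.6525, 0.0542, 0.1548]
eef_rot: [-180.0, 0.0, -99.0]
contact_force: [-0.4, -0.1, 0.4]
gripper_width: 0.0262
gripper_force: 0.0
```

Request:
drive_tool(
  increments=[
    [[-0.4, 0, 0, -0.2, 0], [-0.4, 0, 0, -0.5, 0], [-0.4, 0, 0, -0.8, 0], [-0.4, 0, 0, -1, 0], [-0.4, 0, 0, -1, 0]],
  ],
)

```text
time_s: 11.88
tcp_pos: [0.6535, 0.0543, 0.2774]
eef_rot: [-179.8, 0.1, -98.9]
contact_force: [0.8, 0.0, 0.8]
gripper_width: 0.0263
gripper_force: 0.0
```

```bash
python3 - <<'E'
from h import *
print(r.get_state()['time_s'],r.get_state()['contact_force'])
im=capture('top');im2=capture('scene')
cv2.imwrite('pics/p5.png',np.hstack([cv2.resize(im[140:320,100:340],(400,300)),cv2.resize(im2[130:310,170:410],(400,300))])[:,:,::-1])
E
```

```text
11.875 [0.84783269 0.04893648 0.81239855]
```

View pics/p5.png

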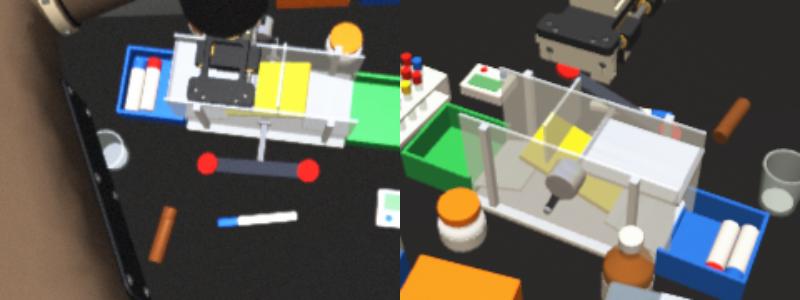

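Both tubes lie in the blue tray (135,85 and 150,82 in the left half), the gate is over, and the gripper is clear. I let things settle and hand in.

Request:
drive_tool(
  increments=[
    [[-0.4, 0, 0, 0, 0], [-0.4, 0, 0, 0, 0], [-0.4, 0, 0, 0, 0], [-0.4, 0, 0, 0, 0], [-0.4, 0, 0, 0, 0]],
  ],
)

```text
time_s: 12.6
tcp_pos: [0.6525, 0.0542, 0.2747]
eef_rot: [180.0, -0.0, -99.0]
contact_force: [-0.1, 0.5, -0.8]
gripper_width: 0.0259
gripper_force: 0.0
```

```bash
python3 -c "
from plant import job
print(job.close_job())"
```

```text
the job is handed in; nothing more can be done
None
```

I rocked the gate over by pressing the left pad, pushed both tubes over the lip so they rolled into the blue tray, and handed the job in at about 12.6 s; the hand-in returned no verdict.

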